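# Set the coil winder's brake through its guard window

### The arm

A 6-joint arm with a two-finger parallel gripper is mounted at the origin on the work surface. World frame = base frame: x ahead of the robot, y to its left, z up, the work surface at z = 0. Lengths are in m, angles in rad, forces in N, time in s.
With the tool pointing down it reaches from about 0.325 to 0.875 m from the base axis. Payload 4.4 kg.
Tool frame: the origin (TCP) lies at the very end of the fingers, on their centre line; the grasp point (between the pads) lies 19 mm behind it (arm.grip_depth is the distance from the TCP to the grasp point, in m); y points along the fingers, z is the direction in which the jaws open and shut, and the axes are right-handed (so a half turn about y gives the same grasp; the last joint's range is limited). The gripper opens to 85 mm and grips with 20 to 120 N. Pads are 22 mm wide; open, the fingers measure 114 mm over their backs; the gripper's body (76 mm by 85 mm) begins 54 mm behind the grasp point. The pads swing forward as they close: fully open they stand 13 mm farther back than shut.
Start: joints at [0.991, 0.207, 1.542, -0, 1.393, -0.15], TCP at [0.24, 0.523, 0.231] pointing down, gripper open.
Joint ranges: [-2.73, 2.73], [-0.86, 2.22], [0.23, 2.46], [-1.11, 4.25], [0.08, 2.63], [-2.82, 2.82]. Speed limits (rad/s): [2.79, 2.79, 3.14, 3.14, 3.14, 3.14].

### API

Orientations are given as a unit quaternion [x, y, z, w].
In Python, from plant import telemetry, eyes, job, spotter, arm gives the robot as it stands.
- The arm moves only by the tool servo_tool, never from a script. Its arguments are lists of equal length, an entry for each row: "rotation": the turn, a rotation vector about the tool's x, y, z in degrees, a list of three; "travel": the shift along the tool's x, y, z in m, a list of three; "hand": the closure in counts, from 0 (fully open) to 255 (shut). A call has 1 to 12 rows; each row shifts and turns the commanded pose from where the row before left it, along the tool's axes as they then stand; what a row does not reach is not made up. A row lasts 1/10 s, in which the tool goes at most 50 mm and 8.59 degrees, less where a joint would pass 70% of its speed; a pose out of reach is approached as far as the arm can. A call with a gripper value outside its range is refused whole. The fingers move at their own pace and stop on an object; the grip force is fixed at half the most. Time passes only in rows, so rows that do not move let the fingers close. It gives the time, the measured TCP pose, the force and the opening at its end, in the units of the state.
- telemetry.sense(): the state, without advancing time (a new reading comes with each control period).
- eyes.capture(name): name is "scene" or "top"; returns a dict with "pixels" (480x640x3 uint8, blue, green, red), "fx", "fy", "cx", "cy" (pixels), "k1" (the pictures are not rectified: a ray, as slopes to the right and down, at radius r is drawn at 1 + k1 r^2 times it, then the intrinsics apply), "xyz" and "rotation" of the camera in the world. Camera axes: x right, y down, z forward; pixel columns grow to the right and rows downward; lengths in m; the calibration is good to about 2 mm. A picture is of the moment at which its call begins. There is no depth.
- job.close_job(): hands the job in, once; it reports no verdict.
Trained networks look in the newest picture that a camera, given by its name, has taken for a name from the list of things; names that differ only in an ending like _2 or _b are one class to them, and where a whole thing is asked for, a point or a joint stands for the part that bears it (a point fixed in the world has none). Each returns a list of dicts, best first, with "confidence" (0 to 1); they miss things now and then, are a little off and sometimes report something else, mostly with a low value. They report only what shows in the picture. A call takes as long as a camera call.
- spotter.boxes_of(name, camera): "at" ([row, column] in pixels, amid what is visible of it).
- spotter.regions_of(name, camera): "region" (480x640 bool, what is visible of it) and "at" ([row, column] in pixels, amid what is visible of it).
The state is a dict: "time_s": time; "joint_pos": joint angles; "qvel": joint speeds; "joint_torque": joint torques, N m; "tcp_pos": TCP position; "tcp_rot": TCP orientation; "contact_force": force on the tool from outside, world axes, zero at the start; "moment": the same for the moment, N m; "width": opening from 0.0 (shut) to 1.0 (fully open).
Only numpy, scipy, OpenCV 4.12 (cv2) and the standard library are available. Lean on these libraries where they do the work, as an engineer would, in place of code of your own. Each camera call takes 0.05 s, during which the arm holds its last target. There are 200 camera calls.

### The job

Set the spindle brake of the coil winder: push the clear shutter on top of the guard fully open by its tab, reach down through the window with the fingertips and press the lever with the square flat paddle all the way down, then push the shutter fully shut again. Do not touch the guard frame or any other part of the winder's housing, do not move the ball-ended lever beside it, and leave the spools, tools and other things on the bench where they stand; nothing is to be picked up.

Things in the scene. Friction and masses are not known exactly. Their poses are not given: they have to be found in the camera images.
- winder: Fixed bench coil winder; origin on the table below the window's centre, x = the way the shutter opens (away from the robot), y left, z up. Grey guard housing with flat dark top: x -80 to 165, y -100 to 100, z 0 to 110 mm. Left: gearbox 55 mm high (y to 200, x -20 to 120). Right: spindle with copper coil, 94 mm high (y to -197, about x 20). Not to be touched; levers and shutter are not part of it.
- window (a point): Centre of the rectangular guard window in the plane of the guard's top, 110 mm above the table; axes as winder. The window spans 100 mm along x (-50 to 50) and 130 mm along y (-65 to 65) in a frame 6 mm thick. Beyond it the top is a closed cover. Two shutter guides, 10 mm wide, run along x at y +/-80 mm and rise 7 mm above the top.
- shutter_tab (a point): Middle of the upper edge of the shutter's upright steel tab, 136 mm above the table; axes as winder. Tab 8 mm thick (x), 60 wide (y), standing 22 mm above the shutter's clear plate, whose top face is 4 mm above the guard's top. Plate 116 (x) by 146 mm (y), the tab near its far edge. Push the tab's near face to open, its far face to shut. The shutter may be touched.
- shutter (a joint): Shutter travel in m along the winder's +x: 0 fully shut (covers the window, tab at winder x = 55 mm), 0.095 fully open (window clear, tab at x = 150 mm), stops at both ends. Starts 0 to 15 mm ajar; about 2 N of friction, stays where it is left.
- brake_top (a point): Centre of the top face of the brake lever's paddle. Steel lever inside the window, pivot at its far end (winder x 55, z 84 mm), pointing to the robot's side, ending in a flat square paddle 28 x 28 x 5 mm, 63 mm from the pivot. It lies 30 mm left or right of the window's middle (varies). Paddle top: raised about 10 mm below the guard's top, fully down about 36 mm below.
- brake (a joint): Brake lever angle in rad: 0 raised, 0.42 fully down at its stop; starts between 0 and 0.06. Pushing the paddle down takes about 4 N; it stays where it is left.
- traverse_top (a point): Top of the 16 mm steel ball at the end of the other lever, which is shorter (45 mm from the pivot to the ball) and lies parallel to the brake lever, 60 mm from it on the other side of the window. Leave it alone.
- traverse (a joint): Angle of the ball-ended lever in rad: 0 raised, 0.42 down. It starts at 0 and is to stay there.
- spool_small: Loose copper wire spool, 36 mm diameter, 42 mm high, standing on the winder's gearbox; origin under its centre. Leave alone.
- spool_mid: Loose wire spool, 56 mm diameter, 60 mm high, on the table left of the winder; origin under its centre. Leave alone.
- spool_tall: Loose wire spool, 50 mm diameter, 85 mm high, on the table right of the winder; origin under its centre. Leave alone.
- screwdriver: Loose screwdriver, 170 mm long, lying on the table to the right of the winder. Leave alone.
- cone: Loose black loudspeaker cone, 124 mm diameter, 36 mm high, on the table to the left; origin under its centre. Leave alone.
- varnish: Loose closed can, 68 mm diameter, 90 mm high, on the table to the right; origin under its centre. Leave alone.
- mug: Loose white mug, 74 mm diameter, 85 mm high, on the table to the left; origin under its centre. Leave alone.

How it is judged:
By the outcome, as a careful person would: the job done as asked, in the order asked, and still so for the second after the job is handed in, with the robot touching nothing.
It also fails if it takes over 54 s, if anything falls off the work surface, if the arm or the gripper's body presses on something with over 40 N, if the wrist force passes 120 N, or if a joint passes its speed limit or range.

## Working session

There is one attempt and no reset: what is moved stays moved. The work goes in short steps, Python scripts to look and compute and a tool call to move; the robot and the scene stay as the last step left them, time stands still between calls to the robot, and variables do not carry over. Pictures are saved under pics/ and viewed, about 8 in all and at most 12, crops included, and the job is handed in when it is done.

Besides the shell and the picture viewer there is one more tool, called after ">>>" as a command line: name --argument value ..., lists and objects as JSON in quotes. servo_tool: Moves the arm, as the interface text tells. Its arguments: {"type":"object","properties":{"rotation":{"type":"array","items":{"type":"array","items":{"type":"number"}}},"travel":{"type":"array","items":{"type":"array","items":{"type":"number"}}},"hand":{"type":"array","items":{"type":"number"}}},"required":["rotation","travel","hand"]}

```bash
ls; mkdir -p pics; cat > h.py <<'E'
import numpy as np, cv2
from plant import telemetry, eyes, job, spotter, arm
def ray(c,rc):
    K=np.array([[c['fx'],0,c['cx']],[0,c['fy'],c['cy']],[0,0,1.]])
    p=cv2.undistortPoints(np.array([[[rc[1],rc[0]]]],float),K,np.array([c['k1'],0,0,0.]))[0,0]
    R=np.array(c['rotation']); 
    if R.shape!=(3,3):
        from scipy.spatial.transform import Rotation; R=Rotation.from_quat(R).as_matrix()
    return np.array(c['xyz']),R@np.array([p[0],p[1],1.])
def atz(c,rc,z):
    o,d=ray(c,rc); return o+d*(z-o[2])/d[2]
E
python3 - <<'E'
from h import *
for n in ['scene','top']:
    c=eyes.capture(n); cv2.imwrite(f'pics/{n}0.png',c['pixels'])
    print(n,c['fx'],c['k1'],np.round(c['xyz'],3),np.round(c['rotation'],3).tolist())
    for t,z in [('shutter_tab',.136),('brake_top',.1),('traverse_top',.1),('window',.11),('winder',.11)]:
        for d in spotter.boxes_of(t,n)[:2]: print(t,np.round(d['at'],1),round(d['confidence'],2),np.round(atz(c,d['at'],z),3))
print(telemetry.sense())
E
```

```text
pics
scene 493.0388588819064 -0.008975944815908972 [0.888 0.603 0.888] [0.22, 0.906, -0.349, -0.095]
shutter_tab [248.7 349.3] 0.77 [0.505 0.052 0.136]
traverse_top [288.6 341.7] 0.69 [0.554 0.111 0.1  ]
window [287.2 342.9] 0.61 [0.555 0.115 0.11 ]
winder [288.9 339.1] 0.96 [0.563 0.115 0.11 ]
winder [149.3 239.1] 0.41 [ 0.572 -0.388  0.11 ]
top 440.6545586932317 -0.08627639969778422 [ 0.352 -0.02   1.306] [-0.702, 0.709, -0.057, 0.051]
shutter_tab [259.4 292.2] 0.89 [0.497 0.035 0.136]
brake_top [265.2 150.9] 0.44 [0.488 0.43  0.1  ]
traverse_top [258.7 236.1] 0.47 [0.505 0.192 0.1  ]
window [245.8 279.2] 0.66 [0.538 0.072 0.11 ]
winder [242.9 278.6] 0.82 [0.546 0.074 0.11 ]
{'time_s': 0.6, 'joint_pos': array([ 9.90508818e-01,  2.06584853e-01,  1.54146952e+00, -2.92678555e-05,
        1.39353270e+00, -1.50481316e-01]), 'qvel': array([-0.00057935, -0.00099032, -0.00149287,  0.00131587,  0.00106788,
       -0.0007233 ]), 'joint_torque': array([-9.14021057e-04, -3.82790101e+01, -2.91786718e+01, -2.43882605e-04,
        1.26866489e-03,  3.52662283e-06]), 'tcp_pos': array([0.23961172, 0.52270289, 0.23130476]), 'tcp_rot': array([ 0.69084344, -0.15078047,  0.1508009 , -0.69083984]), 'contact_force': array([ 0.41080367, -0.14389121, -0.64621715]), 'moment': array([-0.03290366, -0.0268101 ,  0.02238593]), 'width': 1.0007427997548892}
```

View pics/scene0.png

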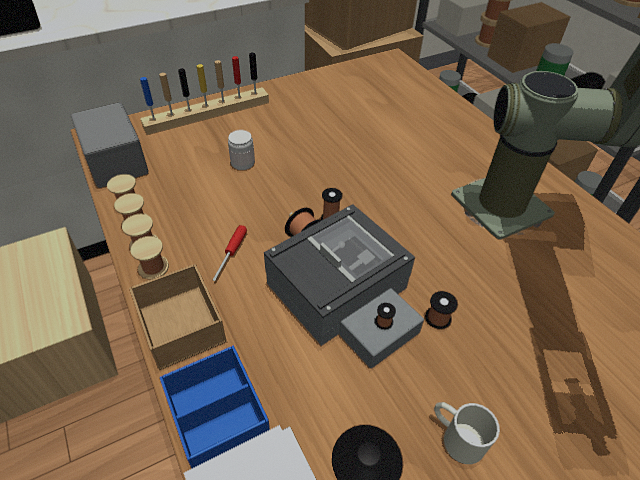

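View pics/top0.png

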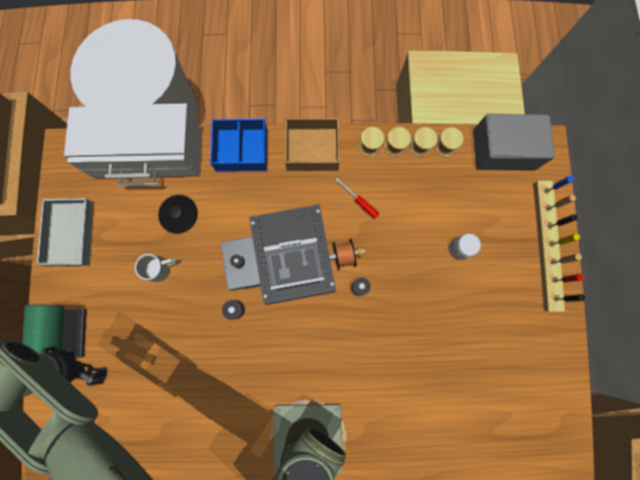

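The overview shows the winder at about (row 255, col 292) in the top picture, yawed slightly. The paddle is on the left of the window. I'll rectify both views onto the guard's top plane for a closer look.

```bash
cat >> h.py <<'E'
def proj(c,P):
    from scipy.spatial.transform import Rotation
    R=np.array(c['rotation']); R=R if R.shape==(3,3) else Rotation.from_quat(R).as_matrix()
    q=(np.asarray(P,float)-np.array(c['xyz']))@R
    s=q[...,:2]/q[...,2:]; s=s*(1+c['k1']*(s**2).sum(-1,keepdims=True))
    return s*[c['fx'],c['fy']]+[c['cx'],c['cy']]   # col,row
def rect(c,z,x0,x1,y0,y1,ppm):
    # image: up = +x, left = +y
    xs=np.arange(x1,x0,-1e-3/ppm); ys=np.arange(y1,y0,-1e-3/ppm)
    Y,X=np.meshgrid(ys,xs); m=proj(c,np.stack([X,Y,0*X+z],-1)).astype(np.float32)
    return cv2.remap(c['pixels'],m[...,0],m[...,1],cv2.INTER_CUBIC)
E
python3 - <<'E'
from h import *
ims=[]
for n in ['scene','top']:
    c=eyes.capture(n); im=rect(c,.11,.42,.70,-.06,.20,1.5)
    for k in range(0,6):
        y=.20-.05*k; cv2.putText(im,f'{y:.2f}',(int((.2-y)*1500),10),0,.35,(0,255,255)); cv2.line(im,(int((.2-y)*1500),12),(int((.2-y)*1500),18),(0,255,255))
        x=.70-.05*k; cv2.putText(im,f'{x:.2f}',(0,int((.7-x)*1500)+4),0,.35,(0,255,255)); 
    ims.append(im)
cv2.imwrite('pics/rect.png',np.hstack(ims)); print(np.hstack(ims).shape)
E
```

```text
(420, 780, 3)
```

View pics/rect.png

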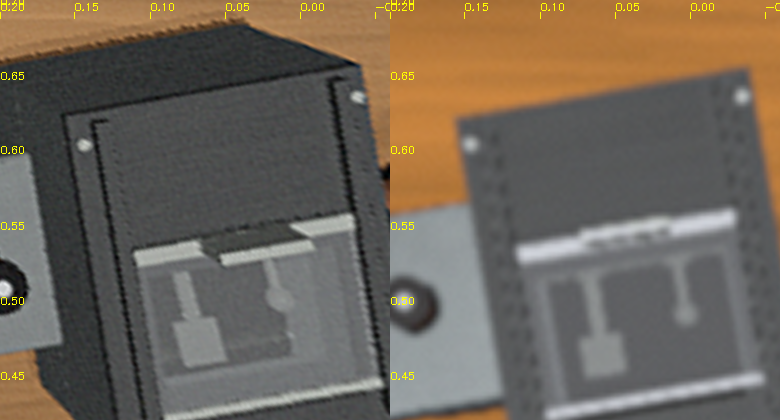

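Rectified view (1.5 px/mm): far guard corners at (64,116) and (360,65) in the scene half, and (68,119) and (360,70) in the top half. They are 200 mm apart, which matches the given width. The paddle is on the left at about (213,355), the ball is on the right, and the tab is at about (238,236). From these I get the winder pose and the first travel.

```bash
cat >> h.py <<'E'
from scipy.spatial.transform import Rotation as Rn
yaw=np.arctan2(.0333,.196); O=np.array([.4757,.0304,0]); W=Rn.from_euler('z',yaw).as_matrix()
def go(*pts):
    """winder-frame TCP targets (mm) -> travels in tool axes"""
    s=telemetry.sense(); R=Rn.from_quat(s['tcp_rot']).as_matrix(); p=np.array(s['tcp_pos'])
    print('now winder mm',np.round(W.T@(p-O)*1e3,1),'F(winder)',np.round(W.T@s['contact_force'],1),'w',round(s['width'],2),'t',s['time_s'],'q',np.round(s['joint_pos'],2))
    print('rotvec left deg',np.round(rot(R),2))
    for t in pts:
        q=O+W@(np.array(t)/1e3); print(t,'travel',np.round(R.T@(q-p),4)); p=q
def rot(R):
    # target: tool y down, tool z along +-winder y
    best=[]
    for s in (1,-1):
        z=s*W[:,1]; y=np.array([0,0,-1.]); T=np.stack([np.cross(y,z),y,z],1)
        best.append(np.degrees(Rn.from_matrix(R.T@T).as_rotvec()))
    return min(best,key=np.linalg.norm)
E
python3 - <<'E'
from h import *
print(np.degrees(yaw)); R=Rn.from_quat(telemetry.sense()['tcp_rot']).as_matrix(); print(R.round(2))
go((30,0,231),(30,0,119))
c=eyes.capture('top')
for P in [(63,0,136),(-8,30,99),(165,100,110),(-80,-100,110),(-50,65,110)]: print(P,proj(c,O+W@(np.array(P)/1e3)).round(1))
E
```

```text
9.642362930379031
[[ 0.91  0.    0.42]
 [-0.42  0.    0.91]
 [ 0.   -1.    0.  ]]
now winder mm [-150.3  524.9  231.3] F(winder) [-0.4 -0.4 -0.4] w 1.0 t 0.7 q [ 0.99  0.21  1.54 -0.    1.39 -0.15]
rotvec left deg [ -0.   -34.26   0.  ]
(30, 0, 231) travel [ 4.445e-01  3.000e-04 -3.323e-01]
(30, 0, 119) travel [-0.     0.112 -0.   ]
(63, 0, 136) [290.  244.3]
(-8, 30, 99) [284.3 273.5]
(165, 100, 110) [248.9 216.4]
(-80, -100, 110) [335.9 290.7]
(-50, 65, 110) [273.9 290.6]
```

>>> servo_tool --rotation '[[0, -8.56, 0], [0, -8.56, 0], [0, -8.57, 0], [0, -8.57, 0], [0, 0, 0], [0, 0, 0], [0, 0, 0], [0, 0, 0], [0, 0, 0], [0, 0, 0], [0, 0, 0], [0, 0, 0]]' --travel '[[0, 0, 0], [0, 0, 0], [0, 0, 0], [0, 0, 0], [0.015, 0, -0.042], [0.015, 0, -0.042], [0.015, 0, -0.042], [0.015, 0, -0.042], [0.015, 0, -0.042], [0.015, 0, -0.042], [0.015, 0, -0.042], [0.015, 0, -0.042]]' --hand '[255, 255, 255, 255, 255, 255, 255, 255, 255, 255, 255, 255]'

```text
time_s: 1.95
tcp_pos: [0.4148, 0.2099, 0.2316]
tcp_rot: [-0.705, -0.06, 0.059, 0.705]
contact_force: [0.9, 0.0, 0.7]
width: -0.0
```

```bash
python3 - <<'E'
from h import *
go((30,0,180),(30,0,119))
E
```

```text
now winder mm [-29.9 187.2 231.6] F(winder) [ 0.9 -0.1  0.7] w -0.0 t 1.95 q [ 0.28 -0.03  1.8   0.    1.37 -1.46]
rotvec left deg [-0.01  0.    0.06]
(30, 0, 180) travel [ 0.0599  0.0517 -0.1872]
(30, 0, 119) travel [-0.0001  0.061  -0.    ]
```

>>> servo_tool --rotation '[[0, 0, 0], [0, 0, 0], [0, 0, 0], [0, 0, 0], [0, 0, 0], [0, 0, 0], [0, 0, 0], [0, 0, 0]]' --travel '[[0.012, 0, -0.0374], [0.012, 0, -0.0374], [0.012, 0, -0.0374], [0.012, 0, -0.0374], [0.012, 0.0, -0.0374], [0, 0.04, 0], [0, 0.04, 0], [0, 0, 0]]' --hand '[255, 255, 255, 255, 255, 255, 255, 255]'

```text
time_s: 2.75
tcp_pos: [0.4995, 0.0372, 0.1457]
tcp_rot: [-0.704, -0.054, 0.064, 0.705]
contact_force: [-1.1, 0.1, -0.5]
width: -0.004
```

```bash
python3 - <<'E'
from h import *
go((30,0,119),(135,0,119))
c=eyes.capture('scene'); v=c['pixels'][190:350,240:440]; cv2.imwrite('pics/a.png',cv2.resize(v,None,fx=4,fy=3.75,interpolation=2))
E
```

```text
now winder mm [ 24.6   2.7 145.7] F(winder) [-1.   0.3 -0.5] w -0.0 t 2.75 q [-0.1   0.15  1.8   0.    1.21 -1.84]
rotvec left deg [-0.2  -0.07 -0.73]
(30, 0, 119) travel [ 0.0057  0.0266 -0.0028]
(135, 0, 119) travel [ 1.05e-01 -1.30e-03  1.00e-04]
```

View pics/a.png

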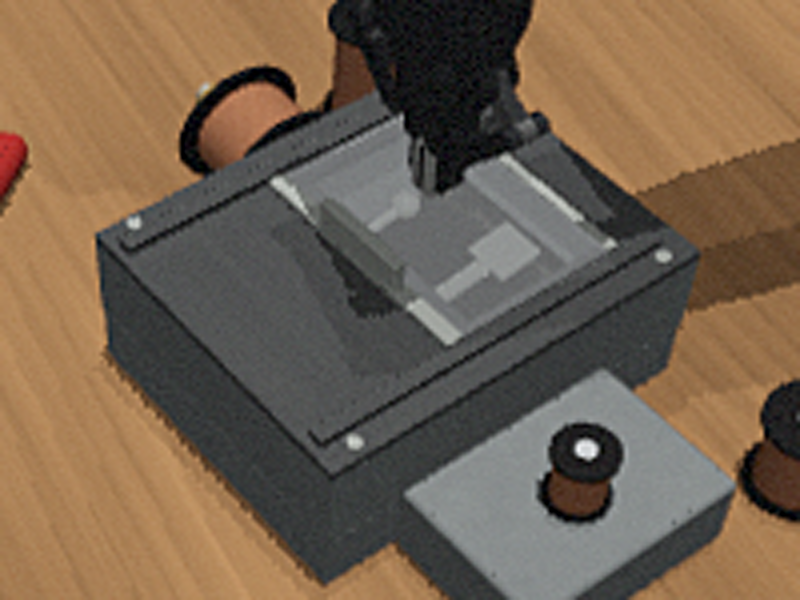

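The closed fingers (pixel ~425,180) are above the plate, on the near side of the tab (tab ~360,245). The paddle (~505,250) is on the left, and the ball (~403,203) is beyond it on the right. Next I'll let the arm settle and descend.

>>> servo_tool --rotation '[[0, 0, 0], [0, 0, 0], [0, 0, 0], [0, 0, 0]]' --travel '[[0, 0, 0], [0, 0.014, 0], [0, 0.014, 0], [0, 0, 0]]' --hand '[255, 255, 255, 255]'

```text
time_s: 3.2
tcp_pos: [0.503, 0.0376, 0.1215]
tcp_rot: [-0.704, -0.058, 0.061, 0.705]
contact_force: [-0.7, 0.9, -0.6]
width: 0.005
```

```bash
python3 - <<'E'
from h import *
go((30,0,120),(135,0,120))
E
```

```text
now winder mm [ 28.1   2.5 121.5] F(winder) [-0.6  1.  -0.6] w 0.0 t 3.2 q [-0.1   0.18  1.82 -0.    1.15 -1.84]
rotvec left deg [-0.05  0.02 -0.2 ]
(30, 0, 120) travel [ 0.0019  0.0015 -0.0025]
(135, 0, 120) travel [ 0.105  -0.0004 -0.    ]
```

>>> servo_tool --rotation '[[0, 0, 0], [0, 0, 0], [0, 0, 0], [0, 0, 0], [0, 0, 0], [0, 0, 0], [0, 0, 0], [0, 0, 0], [0, 0, 0], [0, 0, 0], [0, 0, 0]]' --travel '[[0.008, 0, -0.0025], [0.01, 0, 0], [0.01, 0, 0], [0.01, 0, 0], [0.01, 0, 0], [0.01, 0, 0], [0.01, 0, 0], [0.01, 0, 0], [0.01, 0, 0], [0.01, 0, 0], [0, 0, 0]]' --hand '[255, 255, 255, 255, 255, 255, 255, 255, 255, 255, 255]'

```text
time_s: 4.3
tcp_pos: [0.6036, 0.0513, 0.1233]
tcp_rot: [0.705, 0.06, -0.059, -0.705]
contact_force: [0.1, 0.0, -0.4]
width: 0.006
```

```bash
python3 - <<'E'
from h import *
go((135,0,120))
E
```

```text
now winder mm [129.6  -0.8 123.3] F(winder) [ 0.1  0.  -0.4] w 0.01 t 4.3 q [-0.06  0.37  1.56  0.    1.2  -1.8 ]
rotvec left deg [0.02 0.   0.14]
(135, 0, 120) travel [0.0054 0.0033 0.0008]
```

>>> servo_tool --rotation '[[0, 0, 0], [0, 0, 0], [0, 0, 0]]' --travel '[[0.003, 0.001, 0], [0.003, 0.001, 0], [0, 0, 0]]' --hand '[255, 255, 255]'

```text
time_s: 4.6
tcp_pos: [0.6077, 0.0521, 0.1211]
tcp_rot: [-0.705, -0.059, 0.059, 0.705]
contact_force: [-0.5, 0.8, 0.0]
width: 0.001
```

```bash
python3 - <<'E'
from h import *
go((135,0,120))
c=eyes.capture('scene'); v=c['pixels'][190:350,240:440]; cv2.imwrite('pics/b.png',cv2.resize(v,None,fx=4,fy=3.75,interpolation=2))
E
```

```text
now winder mm [133.8  -0.7 121.1] F(winder) [-0.3  0.9  0. ] w 0.0 t 4.6 q [-0.06  0.39  1.55  0.    1.2  -1.8 ]
rotvec left deg [ 0.   -0.02  0.01]
(135, 0, 120) travel [0.0012 0.0011 0.0007]
```

View pics/b.png

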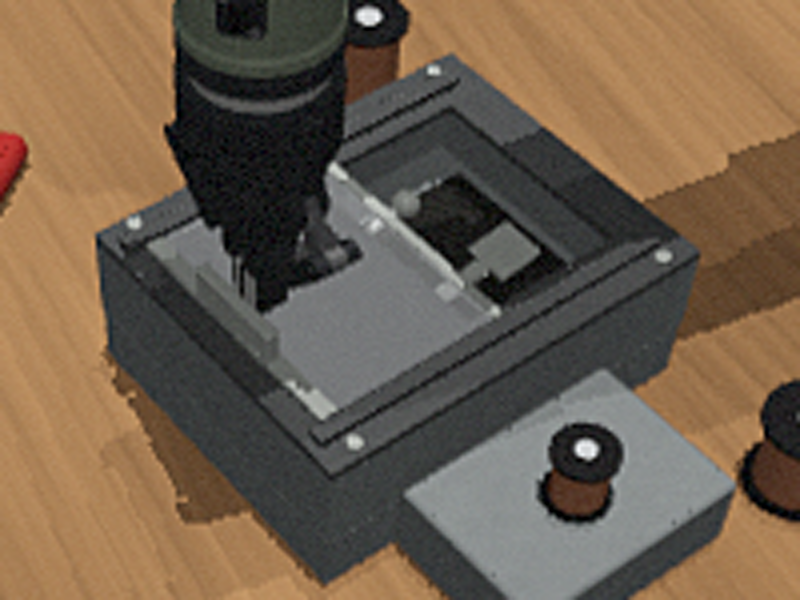

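The shutter is nearly open: the tab is at (~240,310) and the plate's near edge runs (335,165)-(495,310). The fingers are against the tab. I'll push on to the stop in small steps.

>>> servo_tool --rotation '[[0, 0, 0], [0, 0, 0], [0, 0, 0]]' --travel '[[0.002, 0, 0], [0.002, 0, 0], [0, 0, 0]]' --hand '[255, 255, 255]'

```text
time_s: 4.95
tcp_pos: [0.6111, 0.0527, 0.1211]
tcp_rot: [0.705, 0.059, -0.06, -0.705]
contact_force: [-2.4, -0.4, 0.6]
width: -0.001
```

>>> servo_tool --rotation '[[0, 0, 0], [0, 0, 0]]' --travel '[[0.003, 0, 0], [0, 0, 0]]' --hand '[255, 255]'

```text
time_s: 5.15
tcp_pos: [0.6112, 0.0528, 0.121]
tcp_rot: [0.705, 0.057, -0.062, -0.704]
contact_force: [-10.7, -2.0, 7.4]
width: 0.002
```

At the stop: force 11 N, and the TCP did not move. Backing off, then up and over the paddle.

>>> servo_tool --rotation '[[0, 0, 0], [0, 0, 0], [0, 0, 0], [0, 0, 0], [0, 0, 0], [0, 0, 0], [0, 0, 0], [0, 0, 0], [0, 0, 0]]' --travel '[[-0.01, 0, 0], [0, -0.015, 0], [0, -0.015, 0], [-0.035, 0, 0.008], [-0.035, 0, 0.008], [-0.035, 0, 0.008], [-0.033, 0, 0.007], [0, 0, 0], [0, 0, 0]]' --hand '[255, 255, 255, 255, 255, 255, 255, 255, 255]'

```text
time_s: 6.05
tcp_pos: [0.4649, 0.0592, 0.1533]
tcp_rot: [0.705, 0.061, -0.058, -0.704]
contact_force: [0.7, -0.0, -0.2]
width: 0.0
```

```bash
python3 - <<'E'
from h import *
go((-13,30,150),(-13,30,105))
ims=[]
for n in ['scene','top']:
    c=eyes.capture(n)
    for t in ('brake_top','traverse_top'):
        for d in spotter.boxes_of(t,n)[:1]: print(n,t,np.round(d['at'],1),round(d['confidence'],2),np.round(W.T@(atz(c,d['at'],.1)-O),3))
    im=rect(c,.10,.40,.62,-.06,.16,1.8)
    for P in [(-8+a,30+b,100) for a in(-14,14) for b in (-14,14)]+[(a,b,110) for a in(-50,50) for b in (-65,65)]:
        q=O+W@(np.array(P)/1e3); u,v=proj(c,q) 
        w=atz(c,(v,u),.10); cv2.circle(im,(int((.16-w[1])*1800),int((.62-w[0])*1800)),2,(0,0,255),-1)
    ims.append(im)
cv2.imwrite('pics/c.png',np.hstack(ims))
E
```

```text
now winder mm [ -5.8  30.2 153.3] F(winder) [ 0.7 -0.1 -0.2] w 0.0 t 6.05 q [-0.06  0.06  1.88  0.    1.2  -1.8 ]
rotvec left deg [0.06 0.   0.29]
(-13, 30, 150) travel [-0.0072  0.0033 -0.0002]
(-13, 30, 105) travel [-0.0002  0.045   0.    ]
scene brake_top [258.6 363.9] 0.72 [0.004 0.033 0.1  ]
scene traverse_top [256.1 365.6] 0.59 [-0.004  0.03   0.1  ]
```

View pics/c.png

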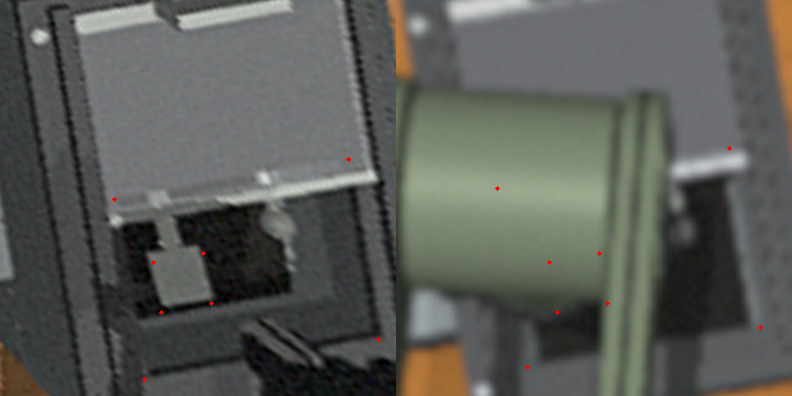

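The scene half shows the paddle square at (~180,275) within 4 mm of my model dots. The window is clear, and the arm hides the paddle in the top half. Descending with slow final steps.

>>> servo_tool --rotation '[[0, 0, 0], [0, 0, 0], [0, 0, 0], [0, 0, 0], [0, 0, 0], [0, 0, 0]]' --travel '[[-0.005, 0.015, 0], [0, 0.02, 0], [0, 0.012, 0], [0, 0.006, 0], [0, 0.005, 0], [0, 0, 0]]' --hand '[255, 255, 255, 255, 255, 255]'

```text
time_s: 6.95
tcp_pos: [0.4586, 0.0583, 0.093]
tcp_rot: [-0.705, -0.059, 0.059, 0.705]
contact_force: [-0.0, 0.5, 0.1]
width: 0.001
```

>>> servo_tool --rotation '[[0, 0, 0], [0, 0, 0], [0, 0, 0], [0, 0, 0]]' --travel '[[0, 0.005, 0], [0, 0.005, 0], [0, 0.004, 0], [0, 0, 0]]' --hand '[255, 255, 255, 255]'

```text
time_s: 7.35
tcp_pos: [0.4594, 0.0582, 0.0796]
tcp_rot: [0.705, 0.06, -0.059, -0.705]
contact_force: [0.6, -0.7, 2.2]
width: 0.003
```

```bash
python3 - <<'E'
from h import *
go((-11,30,76))
E
```

```text
now winder mm [-11.4  30.2  79.6] F(winder) [ 0.5 -0.8  2.2] w 0.0 t 7.35 q [-0.06  0.16  1.95  0.    1.03 -1.8 ]
rotvec left deg [ 0.02 -0.01  0.13]
(-11, 30, 76) travel [ 0.0004  0.0036 -0.0002]
```

>>> servo_tool --rotation '[[0, 0, 0], [0, 0, 0], [0, 0, 0]]' --travel '[[0, 0.003, 0], [0, 0.002, 0], [0, 0, 0]]' --hand '[255, 255, 255]'

```text
time_s: 7.65
tcp_pos: [0.4596, 0.0583, 0.0746]
tcp_rot: [0.705, 0.06, -0.058, -0.705]
contact_force: [1.9, -0.1, 2.7]
width: -0.0
```

>>> servo_tool --rotation '[[0, 0, 0], [0, 0, 0], [0, 0, 0]]' --travel '[[0, 0.002, 0], [0, 0.002, 0], [0, 0, 0]]' --hand '[255, 255, 255]'

```text
time_s: 7.95
tcp_pos: [0.4599, 0.0583, 0.0732]
tcp_rot: [0.705, 0.06, -0.059, -0.704]
contact_force: [-5.4, 0.7, 21.9]
width: -0.002
```

At the stop: 22 N, and the tip stays at 73 mm with more travel commanded. Raising, and going over to the far side of the tab.

>>> servo_tool --rotation '[[0, 0, 0], [0, 0, 0], [0, 0, 0], [0, 0, 0], [0, 0, 0], [0, 0, 0], [0, 0, 0], [0, 0, 0], [0, 0, 0], [0, 0, 0], [0, 0, 0]]' --travel '[[0, -0.01, 0], [0, -0.03, 0], [0, -0.03, 0], [0, -0.025, 0], [0.03, 0, -0.006], [0.034, 0, -0.006], [0.034, 0, -0.006], [0.034, 0, -0.006], [0.034, 0, -0.006], [0.026, 0, 0], [0, 0, 0]]' --hand '[255, 255, 255, 255, 255, 255, 255, 255, 255, 255, 255]'

```text
time_s: 9.05
tcp_pos: [0.6544, 0.0609, 0.1635]
tcp_rot: [-0.705, -0.059, 0.06, 0.705]
contact_force: [0.0, -0.3, 0.0]
width: 0.002
```

```bash
python3 - <<'E'
from h import *
go((180,0,165),(180,0,122),(70,0,122))
ims=[]
for n in ['scene','top']:
    c=eyes.capture(n)
    im=rect(c,.10,.40,.70,-.06,.16,1.8)
    for P in [(-8+a,30+b,74-a*.22*-1) for a in(-14,14) for b in (-14,14)]:
        q=O+W@(np.array(P)/1e3); u,v=proj(c,q) 
        w=atz(c,(v,u),.10); cv2.circle(im,(int((.16-w[1])*1800),int((.70-w[0])*1800)),2,(0,0,255),-1)
    ims.append(im)
cv2.imwrite('pics/d.png',np.hstack(ims))
E
```

```text
now winder mm [1.812e+02 1.000e-01 1.635e+02] F(winder) [-0.  -0.3  0. ] w 0.0 t 9.05 q [-0.04  0.43  1.39  0.    1.32 -1.78]
rotvec left deg [-0.02 -0.01 -0.06]
(180, 0, 165) travel [-0.0012 -0.0015 -0.0001]
(180, 0, 122) travel [ 0.     0.043 -0.   ]
(70, 0, 122) travel [-1.1e-01  1.0e-04 -0.0e+00]
```

View pics/d.png

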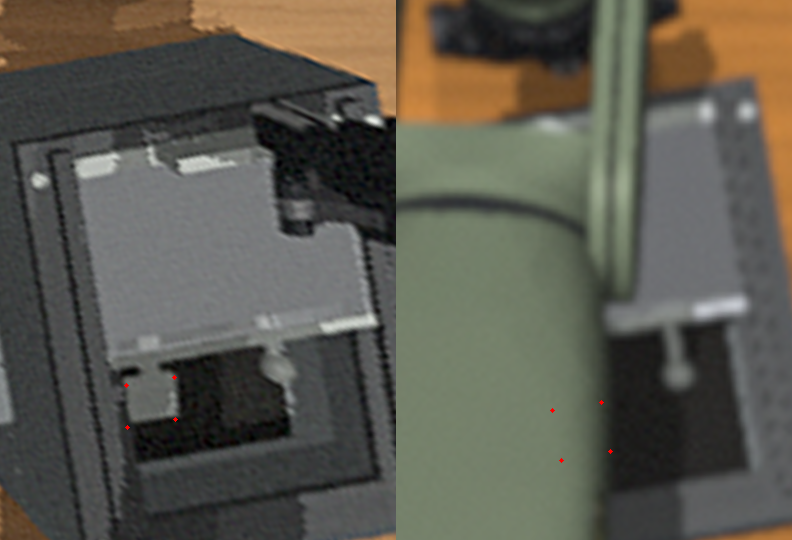

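The paddle now shows low (~150,393 in the scene half). It matches the fully-down model with the same 3–4 mm offset as before, and the ball (278,365) is still up. Next I'll lower the fingers behind the tab and push it shut.

>>> servo_tool --rotation '[[0, 0, 0], [0, 0, 0], [0, 0, 0], [0, 0, 0]]' --travel '[[0, 0.02, 0], [0, 0.015, 0], [0, 0.007, 0], [0, 0, 0]]' --hand '[255, 255, 255, 255]'

```text
time_s: 9.55
tcp_pos: [0.6505, 0.0609, 0.1211]
tcp_rot: [-0.704, -0.058, 0.061, 0.705]
contact_force: [0.3, -0.2, -0.6]
width: 0.002
```

>>> servo_tool --rotation '[[0, 0, 0], [0, 0, 0], [0, 0, 0], [0, 0, 0], [0, 0, 0], [0, 0, 0], [0, 0, 0], [0, 0, 0], [0, 0, 0], [0, 0, 0], [0, 0, 0], [0, 0, 0]]' --travel '[[-0.007, 0, 0], [-0.01, 0, 0], [-0.01, 0, 0], [-0.01, 0, 0], [-0.01, 0, 0], [-0.01, 0, 0], [-0.01, 0, 0], [-0.01, 0, 0], [-0.01, 0, 0], [-0.01, 0, 0], [-0.006, 0, 0], [0, 0, 0]]' --hand '[255, 255, 255, 255, 255, 255, 255, 255, 255, 255, 255, 255]'

```text
time_s: 10.75
tcp_pos: [0.5491, 0.0437, 0.1226]
tcp_rot: [-0.704, -0.058, 0.061, 0.705]
contact_force: [0.3, 0.1, -0.7]
width: -0.002
```

```bash
python3 - <<'E'
from h import *
go((70,0,122))
E
```

```text
now winder mm [ 74.6   0.8 122.6] F(winder) [ 0.3 -0.  -0.7] w -0.0 t 10.75 q [-0.08  0.27  1.7   0.    1.17 -1.82]
rotvec left deg [-0.06 -0.02 -0.19]
(70, 0, 122) travel [-0.0046  0.0006 -0.0008]
```

>>> servo_tool --rotation '[[0, 0, 0], [0, 0, 0], [0, 0, 0]]' --travel '[[-0.003, 0, 0], [-0.002, 0, 0], [0, 0, 0]]' --hand '[255, 255, 255]'

```text
time_s: 11.05
tcp_pos: [0.5468, 0.0433, 0.1228]
tcp_rot: [-0.704, -0.06, 0.059, 0.705]
contact_force: [3.5, 2.6, -2.9]
width: 0.002
```

>>> servo_tool --rotation '[[0, 0, 0], [0, 0, 0], [0, 0, 0]]' --travel '[[-0.002, 0, 0], [-0.002, 0, 0], [0, 0, 0]]' --hand '[255, 255, 255]'

```text
time_s: 11.35
tcp_pos: [0.5467, 0.0432, 0.1233]
tcp_rot: [-0.704, -0.063, 0.055, 0.705]
contact_force: [13.9, 3.6, -11.3]
width: -0.001
```

Both stops agree: TCP 137.2 mm open and 72.2 mm shut, plus the 22 mm finger and 8 mm tab, give exactly 95 mm of travel. Backing off, raising, and retreating.

>>> servo_tool --rotation '[[0, 0, 0], [0, 0, 0], [0, 0, 0], [0, 0, 0], [0, 0, 0], [0, 0, 0], [0, 0, 0], [0, 0, 0], [0, 0, 0], [0, 0, 0], [0, 0, 0], [0, 0, 0]]' --travel '[[0.012, 0, 0], [0, -0.03, 0], [0, -0.04, 0], [0, -0.04, 0], [0, 0, 0.04], [0, 0, 0.04], [0, 0, 0.04], [0, 0, 0.04], [0, 0, 0.04], [0, 0, 0.04], [0, 0, 0.04], [0, 0, 0]]' --hand '[255, 255, 255, 255, 255, 255, 255, 255, 255, 255, 255, 255]'

```text
time_s: 12.55
tcp_pos: [0.505, 0.3242, 0.2326]
tcp_rot: [-0.704, -0.06, 0.063, 0.705]
contact_force: [-0.0, 0.4, 0.3]
width: 0.0
```

```bash
python3 - <<'E'
from h import *
go()
ims=[]
for n in ['scene','top']:
    c=eyes.capture(n)
    im=rect(c,.11,.40,.70,-.06,.16,1.8)
    for P in [(55,b,136) for b in (-30,30)]:
        q=O+W@(np.array(P)/1e3); u,v=proj(c,q); w=atz(c,(v,u),.11); cv2.circle(im,(int((.16-w[1])*1800),int((.70-w[0])*1800)),2,(0,0,255),-1)
    ims.append(im)
cv2.imwrite('pics/e.png',np.hstack(ims)); cv2.imwrite('pics/f.png',eyes.capture('scene')['pixels'])
E
```

```text
now winder mm [ 78.1 284.7 232.6] F(winder) [0.  0.4 0.3] w 0.0 t 12.55 q [ 0.43  0.26  1.47  0.    1.41 -1.32]
rotvec left deg [-0.05  0.32 -0.17]
```

View pics/e.png

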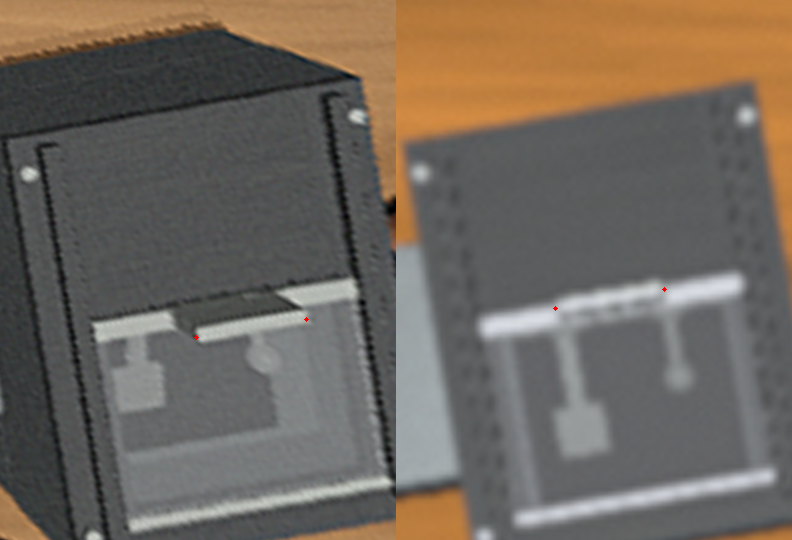

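View pics/f.png

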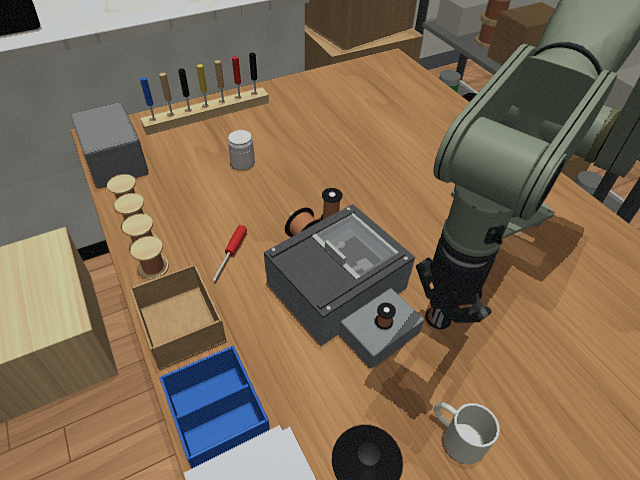

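The shutter is shut, with the tab on the model dots for its shut position. The paddle is down and left, the ball is unmoved, and the bench things are where they were.

```bash
python3 - <<'E'
from h import *
print(job.close_job())
E
```

```text
the job is handed in; nothing more can be done
None
```

The brake is set and the job is handed in, at about 12.7 s of the 54 s allowed. I pushed the shutter open by its tab to its stop and pressed the square paddle down to its stop. I then pushed the shutter shut from the tab's far face and drew the arm clear. Nothing was gripped.

- **Shutter:** it met about 11 N at the open stop and 14 N at the shut stop. The two stop positions give the expected 95 mm of travel. In the last pictures the tab sits on the model's shut position to within a few mm.
- **Brake:** the force rose to about 22 N with the fingertips at 73 mm above the table, and they barely moved further. The camera shows the paddle at its fully-down place. That match carries the same 3–4 mm offset between the scene camera and my model as before the press, which I put down to calibration and the pose fit.
- **Other things:** the ball lever, spools and tools look unmoved in the final view. The mid spool is partly hidden behind the gripper there, and the tool was about 17 cm above it. The final force reading was about zero.
- **Detector disagreement:** the trained networks confused the brake and ball levers in some views. I told them apart by the picture and the given sizes instead.

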